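Set the slab roller six clicks up from its stop

TASK

Set the slab roller for thin tiles: turn the black click dial on top of it clockwise until it comes up against its end stop, gently, without forcing it past the stop. Then turn it back anticlockwise exactly six clicks from the stop and let go, leaving the mug, the wooden batten and the clay tiles as they are.

Things in the scene. Friction and masses are not known exactly. Their poses are not given: they have to be found in the camera images.
- machine: Table-top slab roller fixed to the table: bed 400 x 320 mm, top 60 mm up; grey cross beam 70 x 318 mm, top 160 mm up; on its middle an aluminium click housing 90 x 90 mm, top 194 mm up, carrying the dial. Origin on the table under the centre; z up, y along the roller, x along the bed. The dial's vertical axis passes through the origin.
- dial_grip (a point): Point on the dial's axis at the height to grip it, 226 mm above the table, fixed to the machine (does not turn). The dial is a black ribbed round knob 50 mm across, 207 to 239 mm above the table, on a 28 mm collar. 18 clicks a turn (20 degrees each). A click takes about 0.2 Nm to get out of; past half way it springs into the next; let go between two, it goes to the nearer.
- stop_mark (a point): Small dark mark on the housing, 35 mm from the dial's axis on the machine's -x side. A light bar on the dial's top, centre to rim, points at it at click 0, the lowest. The dial starts 2 to 5 clicks anticlockwise of that. Just past click 0 is a springy end stop: further clockwise, resistance grows from 0.2 to about 0.55 Nm at half a click past, the most allowed; let go, it returns to click 0.
- roller_axle (a point): Middle of the steel roller's axle (roller 52 mm across, under the beam), driven up and down by the dial: 86 mm above the table at click 0 and half a millimetre higher for every click anticlockwise seen from above, too little to read surely from a measured pose; clockwise lowers it. Not to be touched.
- mug: White ceramic mug, 76 mm across, 90 mm tall, with a steel needle tool sticking out to 138 mm; standing beside the roller, to be left alone. Origin at the centre of its underside.
- batten: Wooden thickness batten 260 x 30 x 12 mm, lying beside the roller, to be left alone. Origin at the centre of its underside.
- tile_a: Round clay tile, 74 mm across, 9 mm thick, on the bed, to be left alone. Origin at the centre of its underside.
- tile_b: A second such clay tile on the other half of the bed, to be left alone.

How it is judged:
On the way:
1. the dial is wound down to its end stop (roller within 0.15 mm of its lowest setting) (z of roller_axle in the frame of machine below 0.08615 m), for 0.1 s.
At the end, for the whole second after the job is handed in: After having been at the stop, the dial rests six clicks up from it (roller axle 3.0 mm above its lowest setting, within 0.2 mm), let go (z of roller_axle in the frame of machine between 0.0888 and 0.0892 m and contact force between the fingers and machine below 0.1 N); the robot touches nothing.
It fails at once if the dial is forced half a click (10 degrees) or more past its lowest click, into the end stop (z of roller_axle in the frame of machine below 0.08575 m).
It fails at once if the mug is knocked or moved more than 15 mm (distance of mug from where it was at the start of the episode above 0.015 m or angle between mug's own z axis and vertical above 0.2 rad).
It fails at once if the batten or a clay tile is moved more than 15 mm (distance of any of batten, tile_a, tile_b from where it was at the start of the episode above 0.015 m).
It also fails if it takes over 72 s, if anything falls off the work surface, if the arm or the gripper's body presses on something with over 40 N, if the wrist force passes 120 N, or if a joint passes its speed limit or range.

ROBOT

A 6-joint arm with a two-finger parallel gripper is mounted at the origin on the work surface. World frame = base frame: x ahead of the robot, y to its left, z up, the work surface at z = 0. Lengths are in m, angles in rad, forces in N, time in s.
With the tool pointing down it reaches from about 0.375 to 0.75 m from the base axis. Payload 9 kg.
Tool frame: the origin (TCP) lies on the centre line of the jaws, within the pads' length; the fingertips stand 8 mm ahead of it and the grasp point (between the pads) lies 11 mm behind it; z points along the fingers, y is the line along which they close (so a half turn about z gives the same grasp; the last joint's range is limited). The gripper opens to 85 mm and grips with 20 to 120 N. Pads are 22 mm wide; open, the fingers measure 114 mm over their backs; the gripper's body (76 mm by 85 mm) begins 54 mm behind the grasp point. The pads swing forward as they close: fully open they stand 13 mm farther back than shut.
Start: joints at [-1.415, 0.104, 0.097, 1.564, 0, 1.353], TCP at [0.219, -0.559, 0.239] pointing down, gripper open.
Joint ranges: [-2.99, 2.99], [-0.84, 1.86], [-1.1, 1.16], [-1.84, 2.11], [-1.51, 1.56], [-3.14, 3.14]. Speed limits (rad/s): [2.22, 2.22, 2.57, 3.14, 3.14, 3.14].

INTERFACE

Orientations are given as a unit quaternion [w, x, y, z].
In Python, from plant import arm, cams gives the robot as it stands.
- The arm moves only by the shell command python3 -m creep 'ROWS' [FORCE]. ROWS is JSON, a list of rows, each an object of numbers: "fingers": the closure, from -1 (fully open) to 1 (shut); "x", "y", "z": the shift along the tool's x, y, z each as a share of 25 cm, from -1 to 1; "twist": the turn about the tool's z as a share of 45 degrees, from -1 to 1. A call has 1 to 20 rows; each row is the pose to reach, as a shift and turn from the pose commanded when the call began, along the tool's axes at that moment; what a row does not reach only later rows make up. A row lasts 1/8 s, in which the tool goes at most 62.5 mm and 10.7 degrees, less where a joint would pass 70% of its speed; a pose out of reach is approached as far as the arm can. A call with a number of a shift or a turn outside -1 to 1 is refused whole. A call with a gripper value outside its range is refused whole. The fingers move at their own pace and stop on an object; FORCE is the grip in N (left out, the last holds). Time passes only in rows, so rows that repeat a pose let the fingers close. It gives the time, the measured TCP pose, the force, the opening and the grip force at its end, in the units of the state.
- arm.sense(): the state, without advancing time (a new reading comes with each control period).
- cams.get_image(name): name is "scene" or "top" or "wrist"; returns the picture (420x560x3 uint8, red, green, blue); there is no depth.
- cams.calibration(name): a dict with "fx", "fy", "cx", "cy" (pixels), "distortion" ([k1, k2, p1, p2, k3] as OpenCV has them; the pictures are not rectified), "view" (4x4, takes a point from world to camera coordinates). Camera axes: x right, y down, z forward; pixel columns grow to the right and rows downward; lengths in m; the calibration is good to about 2 mm. A picture is of the moment at which its call begins: read the wrist's pose just before it. calibration takes no time and is no camera call; for the wrist camera it gives the pose at the moment of the call.
- arm.hand_in(): hands the job in; it is judged then, once.
Trained networks look in the newest picture that a camera, given by its name, has taken for a name from the list of things; names that differ only in an ending like _2 or _b are one class to them, and where a whole thing is asked for, a point or a joint stands for the part that bears it (a point fixed in the world has none). Each returns a list of dicts, best first, with "conf" (0 to 1); they miss things now and then, are a little off and sometimes report something else, mostly with a low value. They report only what shows in the picture. A call takes as long as a camera call.
- cams.spot_in(camera, thing): "location" ([x, y, z] in m, in the coordinates of the camera as it stood for that picture, good to about 4 mm: the middle of the surface that is visible of it).
The state is a dict: "t": time; "joint_pos": joint angles; "qd": joint speeds; "joint_efforts": joint torques, N m; "ee_pos": TCP position; "tcp_rot": TCP orientation; "wrist_force": force on the tool from outside, world axes, zero at the start; "ft_torque": the same for the moment, N m; "opening": opening from 0.0 (shut) to 1.0 (fully open); "grasp_force": force on a finger pad.
Only numpy, scipy, OpenCV 4.12 (cv2) and the standard library are available. Lean on these libraries where they do the work, as an engineer would, in place of code of your own. Each camera call takes 0.05 s, during which the arm holds its last target. There are 200 camera calls.

## Working session

There is one attempt and no reset: what is moved stays moved. The work goes in short steps, Python scripts to look and compute and a shell command to move; the robot and the scene stay as the last step left them, time stands still between calls to the robot, and variables do not carry over. Pictures are saved under pics/ and viewed, at most 10 in all, crops included, and the job is handed in when it is done.

```bash
mkdir -p pics; cat > h.py <<'E'
from plant import arm,cams
import numpy as np,cv2
def save(c,n):
    im=cams.get_image(c); cv2.imwrite(f'pics/{n}.png',im[:,:,::-1]); return im
def w(c,p):
    V=np.array(cams.calibration(c)['view']); return (np.linalg.inv(V)@np.r_[p,1])[:3]
def px(c,p):
    k=cams.calibration(c);V=np.array(k['view']);K=np.array([[k['fx'],0,k['cx']],[0,k['fy'],k['cy']],[0,0,1.]])
    return cv2.projectPoints(np.array([p],float),cv2.Rodrigues(V[:3,:3])[0],V[:3,3],K,np.array(k['distortion'],float))[0].ravel()
def ray(c,uv,z):
    k=cams.calibration(c);V=np.array(k['view']);K=np.array([[k['fx'],0,k['cx']],[0,k['fy'],k['cy']],[0,0,1.]])
    u=cv2.undistortPoints(np.array([[uv]],float),K,np.array(k['distortion'],float)).ravel()
    d=V[:3,:3].T@np.r_[u,1]; o=-V[:3,:3].T@V[:3,3]; return o+d*(z-o[2])/d[2]
E
python3 - <<'E'
from h import *
ims=[save('top','top0'),save('scene','scene0')]
for c in('top','scene'):
  for t in('dial_grip','stop_mark','machine','mug','batten','tile_a'):
    for d in cams.spot_in(c,t)[:2]: print(c,t,round(d['conf'],2),w(c,d['location']).round(3),px(c,w(c,d['location'])).round())
print(arm.sense())
E
```

```text
top dial_grip 0.95 [0.546 0.113 0.06 ] [271. 232.]
top stop_mark 0.88 [0.548 0.111 0.058] [272. 231.]
top machine 0.9 [0.548 0.111 0.062] [272. 231.]
top mug 0.88 [0.48  0.374 0.043] [160. 260.]
top batten 0.77 [ 0.616 -0.113  0.008] [366. 205.]
top tile_a 0.92 [0.456 0.011 0.072] [315. 272.]
top tile_a 0.72 [0.696 0.101 0.068] [277. 168.]
scene dial_grip 0.67 [0.61  0.121 0.062] [303. 248.]
scene stop_mark 0.7 [0.61  0.124 0.061] [304. 248.]
scene machine 0.97 [0.609 0.122 0.061] [304. 248.]
scene mug 0.84 [0.502 0.358 0.063] [396. 221.]
scene batten 0.73 [ 0.64  -0.111  0.014] [213. 259.]
scene tile_a 0.86 [0.706 0.102 0.069] [292. 280.]
scene tile_a 0.7 [0.452 0.006 0.067] [266. 195.]
{'t': 0.7, 'joint_pos': array([-1.41472527e+00,  1.04105904e-01,  9.72879626e-02,  1.56388785e+00,
        1.20618338e-05,  1.35309980e+00]), 'qd': array([-0.00150993, -0.00139135, -0.0013275 ,  0.00046071, -0.00014286,
       -0.00014832]), 'joint_efforts': array([-4.09365253e-03, -5.56625140e+01,  5.03686023e+01,  5.24690058e-04,
       -5.04300751e-04,  7.51766180e-06]), 'ee_pos': array([ 0.2190944 , -0.55860057,  0.2393206 ]), 'tcp_rot': array([4.54342304e-05, 9.82587989e-01, 1.85797852e-01, 4.63338483e-06]), 'wrist_force': array([0.33351552, 0.67622032, 0.4639412 ]), 'ft_torque': array([-0.04651596,  0.05725743,  0.06428412]), 'grasp_force': 0.0, 'opening': 1.0019905636498783}
```

View pics/top0.png

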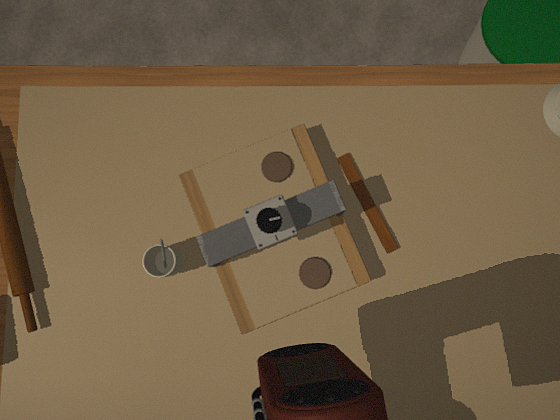

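View pics/scene0.png

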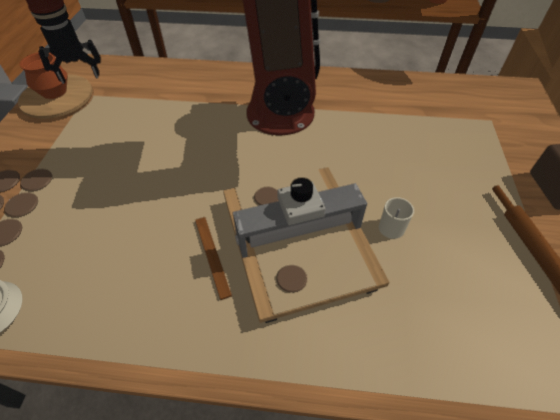

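The top view shows the dial at about (269,220), its light bar pointing right towards (281,218), and the mark near (277,238). The mug is at (160,261) and the batten at (368,203). The bar is therefore about 4 clicks anticlockwise of the mark. I'll crop in for a closer measurement.

```bash
python3 - <<'E'
from h import *
im=cv2.imread('pics/top0.png')[190:260,230:310]
cv2.imwrite('pics/topc.png',cv2.resize(im,None,fx=8,fy=8,interpolation=cv2.INTER_CUBIC))
D=ray('top',(269,220.5),.239);print(D)
# beam direction from end mids
a=ray('top',(207,250),.16);b=ray('top',(339.5,197),.16);print(a,b,(a+b)/2,np.linalg.norm(a-b),np.degrees(np.arctan2(*(a-b)[[1,0]])))
# scene ray for dial top
print(ray('scene',(302,186),.239), px('top',[D[0],D[1],.239]))
E
```

```text
[0.55750911 0.10674508 0.239     ]
[0.50074949 0.24236474 0.16      ] [ 0.61522989 -0.03789076  0.16      ] [0.55798969 0.10223699 0.16      ] 0.30273571300229385 112.21931966228863
[0.56264899 0.10734084 0.239     ] [269.  220.5]
```

View pics/topc.png

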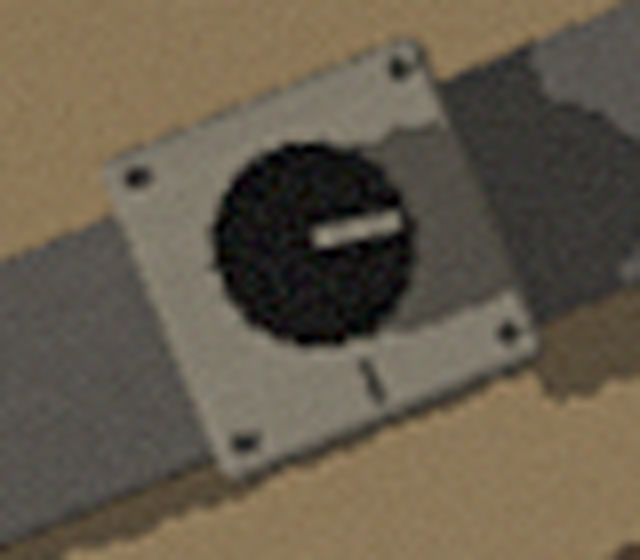

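Refined crop: the dial centre is at (269.1,220.4) and the bar is +13° in the image. The housing's −x direction is at −67°, so the bar is 80° away, which is 4 clicks. The dial is at about (0.559, 0.107). I'll approach high and twist on the way to bring joint 6 near 35°.

```bash
cat > g.py <<'E'
from h import *
from scipy.spatial.transform import Rotation as R
import sys
def go(T):
    s=arm.sense();q=s['tcp_rot'];r=R.from_quat([q[1],q[2],q[3],q[0]])
    print('t',s['t'],'share',((r.inv().apply(np.array(T)-s['ee_pos']))/.25).round(3),'pos',s['ee_pos'].round(4),'yaw',np.degrees(np.arctan2(*r.as_matrix()[[1,0],0])).round(1),'q6',np.degrees(s['joint_pos'][5]).round(1))
if __name__=='__main__': go([float(a) for a in sys.argv[1:4]])
E
python3 -m creep '[{"fingers":-1,"z":-0.32},{"fingers":-1,"x":0.2,"y":-0.18,"z":-0.36,"twist":-0.2},{"fingers":-1,"x":0.4,"y":-0.36,"z":-0.36,"twist":-0.4},{"fingers":-1,"x":0.6,"y":-0.54,"z":-0.36,"twist":-0.6},{"fingers":-1,"x":0.75,"y":-0.66,"z":-0.36,"twist":-0.8},{"fingers":-1,"x":0.75,"y":-0.66,"z":-0.36,"twist":-1},{"fingers":-1,"x":0.75,"y":-0.66,"z":-0.36,"twist":-1}]' 60
python3 g.py .52 .0 .33
```

```text
t 0.7 share [ 1.936 -1.641 -0.363] pos [ 0.2191 -0.5586  0.2393] yaw 21.4 q6 77.5invalid input at $[0]: expected keys fingers, x, y, z, twist
```

```bash

python3 -m creep '[{"fingers":-1,"x":0,"y":0,"z":-0.32,"twist":0},{"fingers":-1,"x":0.2,"y":-0.18,"z":-0.36,"twist":-0.2},{"fingers":-1,"x":0.4,"y":-0.36,"z":-0.36,"twist":-0.4},{"fingers":-1,"x":0.6,"y":-0.54,"z":-0.36,"twist":-0.6},{"fingers":-1,"x":0.75,"y":-0.66,"z":-0.36,"twist":-0.8},{"fingers":-1,"x":0.75,"y":-0.66,"z":-0.36,"twist":-1},{"fingers":-1,"x":0.75,"y":-0.66,"z":-0.36,"twist":-1}]' 60
python3 g.py .50 -.08 .33
```

```text
t: 1.58
ee_pos: [0.3338, -0.336, 0.3297]
tcp_rot: [0.0, 0.837, 0.548, -0.0]
wrist_force: [0.4, -0.6, -0.6]
opening: 0.999
grasp_force: 0.0
t 1.575 share [ 1.204  0.2   -0.002] pos [ 0.3338 -0.336   0.3297] yaw 66.4 q6 52.5
```

```bash

python3 -m creep '[{"fingers":-1,"x":0.2,"y":0.04,"z":0,"twist":-0.2},{"fingers":-1,"x":0.4,"y":0.08,"z":0,"twist":-0.4},{"fingers":-1,"x":0.6,"y":0.12,"z":0,"twist":-0.6},{"fingers":-1,"x":0.8,"y":0.16,"z":0,"twist":-0.8},{"fingers":-1,"x":1,"y":0.2,"z":0,"twist":-1},{"fingers":-1,"x":1,"y":0.2,"z":0,"twist":-1}]'
python3 g.py .5 .09 .33
```

```text
t: 2.33
ee_pos: [0.4804, -0.1258, 0.3289]
tcp_rot: [-0.0, 0.563, 0.826, 0.0]
wrist_force: [0.6, -0.0, 0.4]
opening: 0.999
grasp_force: 0.0
t 2.325 share [ 0.774  0.389 -0.004] pos [ 0.4804 -0.1258  0.3289] yaw 111.5 q6 38.7
```

```bash

python3 -m creep '[{"fingers":-1,"x":0.2,"y":0.1,"z":0,"twist":-0.2},{"fingers":-1,"x":0.4,"y":0.2,"z":0,"twist":-0.4},{"fingers":-1,"x":0.6,"y":0.3,"z":0,"twist":-0.6},{"fingers":-1,"x":0.77,"y":0.39,"z":0,"twist":-0.8},{"fingers":-1,"x":0.77,"y":0.39,"z":0,"twist":-1},{"fingers":-1,"x":0.77,"y":0.39,"z":0,"twist":-1},{"fingers":-1,"x":0.77,"y":0.39,"z":0,"twist":-1}]'
python3 - <<'E'
from h import *; from g import go
save('wrist','w0'); go([.559,.107,.33]); print(px('wrist',[.559,.107,.239]))
for t in('dial_grip','stop_mark'):
  for d in cams.spot_in('wrist',t)[:2]: print(t,round(d['conf'],2),w('wrist',d['location']).round(3))
E
```

```text
t: 3.2
ee_pos: [0.4999, 0.0861, 0.3292]
tcp_rot: [-0.0, 0.208, 0.978, -0.0]
wrist_force: [-0.1, -0.2, 0.3]
opening: 0.999
grasp_force: 0.0
t 3.25 share [-0.182  0.172 -0.003] pos [0.4999 0.0862 0.3292] yaw 156.1 q6 18.9
[334.76826937 266.96009194]
dial_grip 0.75 [0.515 0.115 0.059]
stop_mark 0.55 [0.517 0.116 0.062]
```

View pics/w0.png

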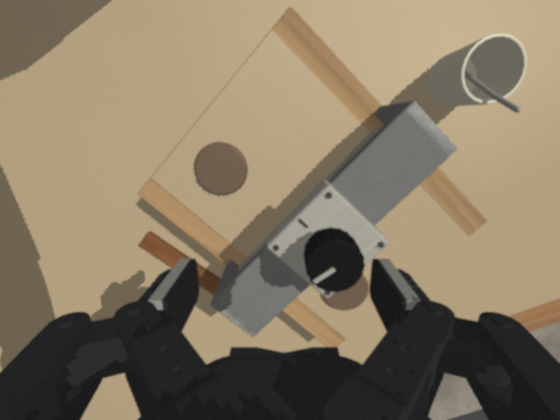

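The wrist view shows the dial between the fingers. Its bar starts at (335,268), and the projected dial centre is (334.8,267), so the measured position holds. Next I'll go over it, descend and close.

```bash

python3 -m creep '[{"fingers":-1,"x":-0.18,"y":0.17,"z":0,"twist":0},{"fingers":-1,"x":-0.18,"y":0.17,"z":0,"twist":0},{"fingers":-1,"x":-0.18,"y":0.17,"z":0.1,"twist":0},{"fingers":-1,"x":-0.18,"y":0.17,"z":0.25,"twist":0},{"fingers":-1,"x":-0.18,"y":0.17,"z":0.38,"twist":0},{"fingers":-1,"x":-0.18,"y":0.17,"z":0.46,"twist":0},{"fingers":-1,"x":-0.18,"y":0.17,"z":0.46,"twist":0},{"fingers":-1,"x":-0.18,"y":0.17,"z":0.46,"twist":0}]'
python3 - <<'E'
from h import *; from g import go
save('wrist','w1'); go([.559,.107,.214]); print(px('wrist',[.559,.107,.239]))
E
```

```text
t: 4.35
ee_pos: [0.5583, 0.1081, 0.2158]
tcp_rot: [0.001, 0.205, 0.979, 0.0]
wrist_force: [0.2, -0.4, -0.5]
opening: 1.0
grasp_force: 0.0
t 4.4 share [-0.004 -0.003  0.008] pos [0.5585 0.1081 0.216 ] yaw 156.4 q6 21.4
[283.23849777 297.30017106]
```

View pics/w1.png

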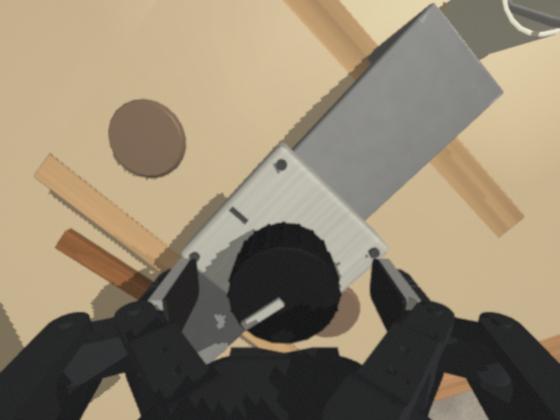

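```bash
python3 - <<'E'
from h import *
im=cv2.imread('pics/w1.png').max(2)
for c in [(.559,.107),(.556,.107),(.562,.107),(.559,.110)]:
  P=np.array([px('wrist',[c[0]+.025*np.cos(a),c[1]+.025*np.sin(a),.239]) for a in np.linspace(0,6.28,60)])
  print(c,'top rim u',P[:,0].min().round(),P[:,0].max().round(),'v',P[:,1].min().round(),P[:,1].max().round())
for v in (280,290,300,310,320,330): print(v,np.where(im[v,200:372]<50)[0][[0,-1]]+200)
for u in (265,275,285,295,305): c=im[215:350,u];print(u,[i+215 for i in np.where(np.diff((c<50).astype(int)))[0]])
E
```

```text
(0.559, 0.107) top rim u 226.0 340.0 v 245.0 344.0
(0.556, 0.107) top rim u 223.0 338.0 v 239.0 339.0
(0.562, 0.107) top rim u 229.0 342.0 v 251.0 349.0
(0.559, 0.11) top rim u 232.0 346.0 v 242.0 342.0
280 [229 337]
290 [229 371]
300 [230 338]
310 [231 336]
320 [238 329]
330 [249 320]
265 [np.int64(227), np.int64(304), np.int64(319), np.int64(338)]
275 [np.int64(224), np.int64(297), np.int64(312), np.int64(341)]
285 [np.int64(223), np.int64(303), np.int64(305), np.int64(341)]
295 [np.int64(224), np.int64(340)]
305 [np.int64(228), np.int64(338)]
```

The rim matches the prediction to about 1 mm and the TCP is centred, so I can close.

```bash

python3 -m creep '[{"fingers":1,"x":0,"y":0,"z":0.005,"twist":0},{"fingers":1,"x":0,"y":0,"z":0.005,"twist":0},{"fingers":1,"x":0,"y":0,"z":0.005,"twist":0},{"fingers":1,"x":0,"y":0,"z":0.005,"twist":0},{"fingers":1,"x":0,"y":0,"z":0.005,"twist":0},{"fingers":1,"x":0,"y":0,"z":0.005,"twist":0},{"fingers":1,"x":0,"y":0,"z":0.005,"twist":0},{"fingers":1,"x":0,"y":0,"z":0.005,"twist":0}]' 60
python3 - <<'E'
from g import *
go([.5585,.1075,.214]);print(arm.sense()['ft_torque'])
E
```

```text
t: 5.4
ee_pos: [0.5581, 0.1081, 0.2138]
tcp_rot: [0.0, 0.204, 0.979, -0.0]
wrist_force: [-2.9, -1.9, 6.0]
opening: 0.568
grasp_force: 61.9
t 5.4 share [-0.002 -0.001 -0.001] pos [0.5581 0.1081 0.2138] yaw 156.4 q6 21.4
[-0.52413607  0.49084421  0.02857441]
```

```bash

python3 -m creep '[{"fingers":1,"x":0,"y":0,"z":0,"twist":0.11},{"fingers":1,"x":0,"y":0,"z":0,"twist":0.22},{"fingers":1,"x":0,"y":0,"z":0,"twist":0.33},{"fingers":1,"x":0,"y":0,"z":0,"twist":0.44},{"fingers":1,"x":0,"y":0,"z":0,"twist":0.55},{"fingers":1,"x":0,"y":0,"z":0,"twist":0.66},{"fingers":1,"x":0,"y":0,"z":0,"twist":0.77},{"fingers":1,"x":0,"y":0,"z":0,"twist":0.89},{"fingers":1,"x":0,"y":0,"z":0,"twist":0.89},{"fingers":1,"x":0,"y":0,"z":0,"twist":0.89}]'
python3 - <<'E'
from g import *
go([.5585,.1075,.214]);print(arm.sense()['ft_torque'])
im=save('wrist','w2')
E
```

```text
t: 6.65
ee_pos: [0.5587, 0.1087, 0.2138]
tcp_rot: [0.001, 0.526, 0.85, 0.001]
wrist_force: [2.8, 3.2, 5.2]
opening: 0.573
grasp_force: 62.0
t 6.65 share [-0.004 -0.003 -0.001] pos [0.5587 0.1087 0.2138] yaw 116.5 q6 61.3
[ 0.36326871 -0.10562576  0.0184955 ]
```

View pics/w2.png

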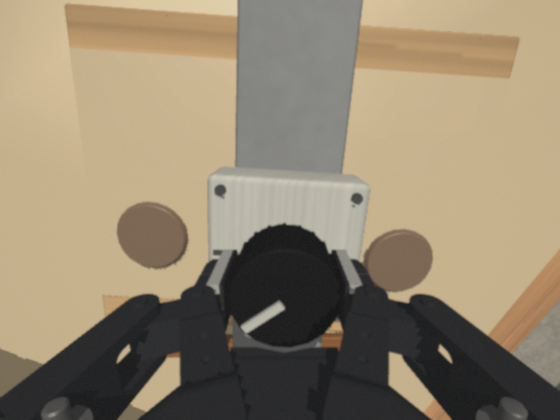

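The bar sits at the same place in the wrist view, (283,305) to (245,328), so there is no slip. Two clicks remain. I'll go 38° more, then ease in.

```bash

python3 -m creep '[{"fingers":1,"x":0,"y":0,"z":0,"twist":0.11},{"fingers":1,"x":0,"y":0,"z":0,"twist":0.22},{"fingers":1,"x":0,"y":0,"z":0,"twist":0.33},{"fingers":1,"x":0,"y":0,"z":0,"twist":0.44},{"fingers":1,"x":0,"y":0,"z":0,"twist":0.55},{"fingers":1,"x":0,"y":0,"z":0,"twist":0.66},{"fingers":1,"x":0,"y":0,"z":0,"twist":0.77},{"fingers":1,"x":0,"y":0,"z":0,"twist":0.85},{"fingers":1,"x":0,"y":0,"z":0,"twist":0.89},{"fingers":1,"x":0,"y":0,"z":0,"twist":0.89},{"fingers":1,"x":0,"y":0,"z":0,"twist":0.89}]'
python3 - <<'E'
from g import *
go([.5585,.1075,.214]);print(arm.sense()['ft_torque'])
E
python3 -m creep '[{"fingers":1,"x":0,"y":0,"z":0,"twist":0.04},{"fingers":1,"x":0,"y":0,"z":0,"twist":0.07},{"fingers":1,"x":0,"y":0,"z":0,"twist":0.07},{"fingers":1,"x":0,"y":0,"z":0,"twist":0.07}]'
python3 - <<'E'
from g import *
go([.5585,.1075,.214]);print(arm.sense()['ft_torque'])
im=save('wrist','w3')
save('top','top3')
E
```

```text
t: 8.07
ee_pos: [0.5595, 0.1088, 0.2139]
tcp_rot: [0.001, 0.785, 0.619, 0.002]
wrist_force: [9.9, 3.3, 3.7]
opening: 0.57
grasp_force: 61.9
t 8.075 share [-0.006 -0.003 -0.001] pos [0.5595 0.1088 0.2139] yaw 76.5 q6 101.4
[ 0.79109399 -0.97792523  0.02507402]
t: 8.57
ee_pos: [0.5596, 0.1088, 0.2138]
tcp_rot: [0.001, 0.802, 0.597, 0.002]
wrist_force: [9.1, 3.0, 2.8]
opening: 0.571
grasp_force: 61.8
t 8.575 share [-0.006 -0.003 -0.001] pos [0.5596 0.1088 0.2138] yaw 73.3 q6 104.5
[ 0.82265729 -1.05280033  0.21726468]
```

View pics/w3.png

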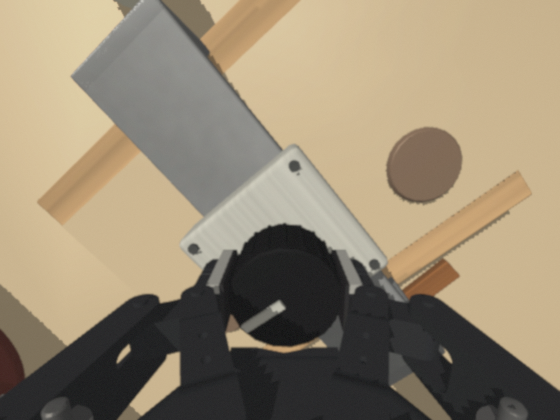

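```bash
python3 - <<'E'
from h import *
a=lambda p,q:np.degrees(np.arctan2(*(q-p)[[1,0]]))
W=lambda uv,z:ray('wrist',uv,z)
print('screws',a(W((294,166),.194),W((193,248),.194)))
im=cv2.imread('pics/w3.png')[285:345,225:310]; m=((im.max(2)>75)&(np.hypot(*(np.mgrid[285:345,225:310]-np.array([292,285])[:,None,None]))<52)).astype(np.uint8)
n,l,s,c=cv2.connectedComponentsWithStats(m); i=1+s[1:,4].argmax(); print(s[i])
P=np.argwhere(l==i)[:,::-1]+[225,285]; P=np.array([W(p,.239)[:2] for p in P.astype(float)])
vx=cv2.fitLine(P.astype(np.float32),cv2.DIST_L2,0,.01,.01).ravel(); print('bar',np.degrees(np.arctan2(vx[1],vx[0])),P.mean(0))
E
```

```text
screws -157.37949431687363
[ 19  15  42  31 475]
bar 20.567005 [0.54842341 0.10234574]
```

The bar is 2° clockwise of the −x direction at −157.4° and the torque is 0.2 Nm, so the dial is against the stop. Click 6 is at yaw 196.4, which is 123° anticlockwise from here.

```bash

python3 -m creep '[{"fingers":1,"x":0,"y":0,"z":0,"twist":-0.12},{"fingers":1,"x":0,"y":0,"z":0,"twist":-0.24},{"fingers":1,"x":0,"y":0,"z":0,"twist":-0.36},{"fingers":1,"x":0,"y":0,"z":0,"twist":-0.48},{"fingers":1,"x":0,"y":0,"z":0,"twist":-0.6},{"fingers":1,"x":0,"y":0,"z":0,"twist":-0.72},{"fingers":1,"x":0,"y":0,"z":0,"twist":-0.84},{"fingers":1,"x":0,"y":0,"z":0,"twist":-0.96},{"fingers":1,"x":0,"y":0,"z":0,"twist":-0.96}]'
python3 -m creep '[{"fingers":1,"x":0,"y":0,"z":0,"twist":-0.12},{"fingers":1,"x":0,"y":0,"z":0,"twist":-0.24},{"fingers":1,"x":0,"y":0,"z":0,"twist":-0.36},{"fingers":1,"x":0,"y":0,"z":0,"twist":-0.48},{"fingers":1,"x":0,"y":0,"z":0,"twist":-0.6},{"fingers":1,"x":0,"y":0,"z":0,"twist":-0.72},{"fingers":1,"x":0,"y":0,"z":0,"twist":-0.84},{"fingers":1,"x":0,"y":0,"z":0,"twist":-0.96},{"fingers":1,"x":0,"y":0,"z":0,"twist":-0.96}]'
python3 g.py .5585 .1075 .214
```

```text
t: 9.8
ee_pos: [0.5586, 0.1087, 0.2138]
tcp_rot: [0.001, 0.525, 0.851, 0.001]
wrist_force: [3.4, 3.0, 5.6]
opening: 0.566
grasp_force: 62.0
t: 10.92
ee_pos: [0.558, 0.1079, 0.2138]
tcp_rot: [0.0, 0.176, 0.984, -0.0]
wrist_force: [-0.5, -2.2, 7.7]
opening: 0.572
grasp_force: 62.2
t 10.925 share [-0.002 -0.001 -0.001] pos [0.558  0.1079 0.2138] yaw 159.8 q6 18.0
```

```bash

python3 -m creep '[{"fingers":1,"x":0,"y":0,"z":0,"twist":-0.12},{"fingers":1,"x":0,"y":0,"z":0,"twist":-0.24},{"fingers":1,"x":0,"y":0,"z":0,"twist":-0.36},{"fingers":1,"x":0,"y":0,"z":0,"twist":-0.48},{"fingers":1,"x":0,"y":0,"z":0,"twist":-0.6},{"fingers":1,"x":0,"y":0,"z":0,"twist":-0.72},{"fingers":1,"x":0,"y":0,"z":0,"twist":-0.81},{"fingers":1,"x":0,"y":0,"z":0,"twist":-0.81},{"fingers":1,"x":0,"y":0,"z":0,"twist":-0.81}]'
python3 - <<'E'
from g import *
go([.5585,.1075,.214]);print(arm.sense()['ft_torque'])
E
python3 -m creep '[{"fingers":-1,"x":0,"y":0,"z":0,"twist":0},{"fingers":-1,"x":0,"y":0,"z":0,"twist":0},{"fingers":-1,"x":0,"y":0,"z":0,"twist":0},{"fingers":-1,"x":0,"y":0,"z":0,"twist":0},{"fingers":-1,"x":0,"y":0,"z":0,"twist":0},{"fingers":-1,"x":0,"y":0,"z":0,"twist":0},{"fingers":-1,"x":0,"y":0,"z":-0.1,"twist":0},{"fingers":-1,"x":0,"y":0,"z":-0.25,"twist":0},{"fingers":-1,"x":0,"y":0,"z":-0.4,"twist":0},{"fingers":-1,"x":0,"y":0,"z":-0.5,"twist":0},{"fingers":-1,"x":0,"y":0,"z":-0.5,"twist":0}]'
python3 - <<'E'
from g import *
save('wrist','w4');print(px('wrist',[.5585,.1075,.239]))
go([.5,0,.33])
E
```

```text
t: 12.05
ee_pos: [0.558, 0.1072, 0.2138]
tcp_rot: [-0.0, -0.14, 0.99, -0.001]
wrist_force: [-3.1, -6.3, 6.9]
opening: 0.57
grasp_force: 62.2
t 12.05 share [-0.002  0.001 -0.001] pos [0.558  0.1072 0.2138] yaw -163.9 q6 -18.4
[-1.06377861  0.56956826  0.1195597 ]
t: 13.42
ee_pos: [0.5587, 0.1083, 0.34]
tcp_rot: [0.002, -0.139, 0.99, -0.0]
wrist_force: [-0.1, 0.2, 0.1]
opening: 1.001
grasp_force: 0.0
[283.0086594  212.83810873]
t 13.475 share [ 0.344 -0.352  0.033] pos [0.5584 0.1084 0.3383] yaw -164.0 q6 -18.2
```

View pics/w4.png

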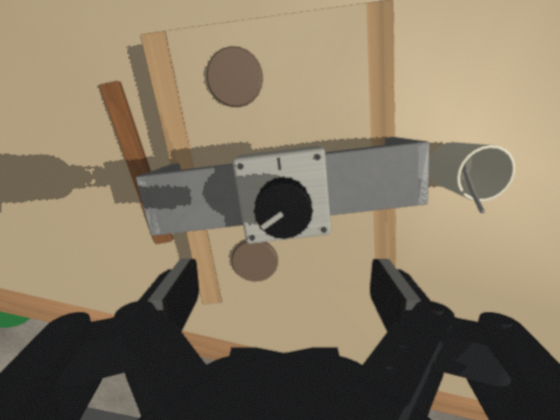

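The dial is released and the bar runs (283,213)→(262,228). It is about 121° anticlockwise of the mark at (278,163), which is 6 clicks. The mug, batten and tiles look undisturbed, so I'll hand in.

```bash
python3 -c "
from plant import arm
print(arm.hand_in())"
```

```text
the job is handed in; nothing more can be done
None
```

I turned the dial gently down to its end stop, wound it back six clicks anticlockwise and let go. I handed the job in at about 13.5 s; no verdict came back, but the last picture shows the bar about 121° from the mark (six clicks is 120°) and the mug, batten and tiles looking undisturbed.

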